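Load a specimen boat into the dry box through its sprung flap

ROBOT

A 6-joint arm with a two-finger parallel gripper is mounted at the origin on a cart in front of the work surface, level with it; the furniture and walls round the work are solid. World frame = base frame: x ahead of the robot, y to its left, z up, the work surface at z = 0. Lengths are in m, angles in rad, forces in N, time in s.
With the tool pointing down it reaches from about 0.35 to 0.925 m from the base axis. Payload 6.4 kg.
Tool frame: the origin (TCP) lies at the very end of the fingers, on their centre line; the grasp point (between the pads) lies behind it (robot.grasp_offset is the z of the grasp point in the tool frame, in m); z points along the fingers, y is the line along which they close (so a half turn about z gives the same grasp; the last joint's range is limited). The gripper opens to 94 mm and grips with 3 to 60 N. Pads are 16 mm wide; open, the fingers measure 119 mm over their backs; the gripper's body (75 mm by 177 mm) begins 78 mm behind the grasp point.
Start: joints at [-1.316, 0.245, 1.558, -0, 1.339, -0.174], TCP at [0.27, -0.591, 0.205] pointing down, gripper open.
Joint ranges: [-3.13, 3.13], [-1.02, 2.26], [0.13, 2.54], [-0.95, 4.09], [0.21, 2.88], [-2.74, 2.74]. Speed limits (rad/s): [2.57, 2.57, 3.14, 3.14, 3.14, 3.14].

INTERFACE

Orientations are given as [roll, pitch, yaw] about the fixed x, y, z axes, in that order (R = Rz(yaw) Ry(pitch) Rx(roll)).
In Python, from workcell import robot, cams, sign_off gives the robot as it stands.
- The arm moves only by the shell command python3 -m pendant 'ROWS'. ROWS is JSON, a list of rows, each an object of numbers: "ax", "ay", "az": the turn, a rotation vector about the tool's x, y, z in degrees; "x", "y", "z": the shift along the tool's x, y, z in cm; "jaw": the finger opening in cm, from 0 to 9.4. In form: [{"ax": .., "ay": .., "az": .., "x": .., "y": .., "z": .., "jaw": ..}, ...]. A call has exactly 8 rows; each row is the pose to reach, as a shift and turn from the pose commanded when the call began, along the tool's axes at that moment; what a row does not reach only later rows make up. A row lasts 1/10 s, in which the tool goes at most 50 mm and 8.59 degrees, less where a joint would pass 70% of its speed; a pose out of reach is approached as far as the arm can. A call with a gripper value outside its range is refused whole. The fingers move at their own pace and stop on an object; the grip force is fixed at half the most. Time passes only in rows, so rows that repeat a pose let the fingers close, or fill a call up. It gives the time, the measured TCP pose, the force, the opening and the grip force at its end, in the units of the state.
- robot.get_state(): the state, without advancing time (a new reading comes with each control period).
- cams.read_camera(name): name is "scene" or "top" or "wrist"; returns the picture (400x640x3 uint8, red, green, blue); there is no depth.
- cams.get_calibration(name): a dict with "K" (3x3 intrinsics, pixels), "dist" ([k1, k2, p1, p2, k3] as OpenCV has them; the pictures are not rectified), "extrinsics" (4x4, takes a point from camera to world coordinates); the wrist camera has in their place "T_tool_cam" (4x4, takes a point from camera to tool coordinates, whose origin is the TCP and whose axes are the flange's). Camera axes: x right, y up, looking along -z (the intrinsics and any distortion apply to the point x, -y, -z); pixel columns grow to the right and rows downward; lengths in m; the calibration is good to about 2 mm. A picture is of the moment at which its call begins: read the wrist's pose just before it. get_calibration takes no time and is no camera call.
- sign_off(): hands the job in; it is judged then, once.
The state is a dict: "time_s": time; "joint_pos": joint angles; "qvel": joint speeds; "effort": joint torques, N m; "position": TCP position; "ee_rot": TCP orientation; "ft_force": force on the tool from outside, world axes, zero at the start; "wrist_torque": the same for the moment, N m; "grip_width": opening from 0.0 (shut) to 1.0 (fully open); "grasp_force": force on a finger pad.
Only numpy, scipy, OpenCV 4.12 (cv2) and the standard library are available. Lean on these libraries where they do the work, as an engineer would, in place of code of your own. Each camera call takes 0.05 s, during which the arm holds its last target. There are 200 camera calls.

TASK

Load the specimen boat that carries the two dog-bone test pieces into the dry box: first swing the ring light off the loading bed, round until it stands over the box, then set the boat down level on the bed, lengthwise between the guide rails, in the space between the push rod and the flap. Push the rod fully in so that it drives the boat through the sprung flap, then draw the rod fully back so that the flap snaps shut behind the boat. Do not tip the boat, and leave the empty boat and the other things where they are.

Things in the scene. Friction and masses are not known exactly. Their poses are not given: they have to be found in the camera images.
- loader: Fixed bench loader on a black base plate 460 x 110 x 10 mm that carries slideway, push rod, dry box and ring light. Origin: on the table under the plate, 10 mm behind its middle; x = push direction (towards the box), y to the left of that, z up. A steel slideway, top at z = 14 mm, runs along y = 0 from x = -210 to +230 mm.
- bed (a point): Point on the slideway at x = 0, y = 0, z = 14 mm of the loader, axes as the loader: middle of the loading bed. Rod home, the bed is free from x = -65 mm (rod tip) to +75 mm (flap). Aluminium guide rails 8 mm high on both sides flare outward: 60 mm apart at the foot, about 67 mm at the top.
- mouth (a point): Foot of the dry box's mouth, on the slideway at x = 75 mm of the loader, axes as the loader. Mouth 76 mm wide, 56 mm high. The box (white walls, clear lid and front window) runs from 6 mm before to 162 mm beyond this point, 51 mm to either side, its lid 97 mm over the table (dial on it to 102 mm). The ring light's post, 13 mm thick, stands 20 mm beyond and 66 mm to +y.
- flap (a joint): Sprung steel flap that closes the mouth from inside, with a white nylon roller edge, hinged along its top 56 mm above the slideway; swings into the box. 0 rad = shut, 1.45 = fully up. The spring takes about 0.5 to 2 N at the lower edge. It rides over whatever passes beneath and falls shut when nothing is within its sweep (54 mm): so the boat's near end must be at least 35 mm past the mouth.
- pusher (a joint): Push rod: how far it has been pushed in along the loader's +x, 0 m = home (drawn back), 0.183 m = fully in. It stays where it is left; about 2 N moves it.
- pusher_knob (a point): Grip point on the axis of the push rod's upright black knob, 18 mm thick, 31 to 77 mm over the table; this point 59 mm. It stands on a 46 x 57 mm carriage, top 29 mm over the table. The rod's flat rubber tip (40 mm wide, 16 to 36 mm over the table) is 120 mm ahead of the knob's axis. Fully in, the knob is 71 mm short of the box's front wall, the tip 43 mm past the mouth.
- lamp (a joint): Swing arm of the ring light about its post: 0 rad = ring over the loading bed; grows counter-clockwise seen from above, past the loader's -y side and round over the box, at most 2.4 rad. Stays where left (friction 0.08 N m). From 1.5 rad the ring stands over the box; 1.5 to 2.4 will do. At 0 the arm points 150 degrees clockwise from the loader's x.
- lamp_axis (a point): Point on the lamp arm's vertical hinge axis, 150 mm over the table, axes as the loader.
- lamp_knob (a point): Grip point of the upright black knob on the lamp arm, 16 mm thick, 95 mm from the hinge axis, 157 to 187 mm over the table; this point 174 mm. The ring (72 mm across, 141 to 155 mm over the table) is centred 135 mm from the hinge axis, outward of the knob.
- boat_full: The boat to load: aluminium tray 100 x 56 mm, 9 mm high at its end walls and 8 mm at its sides, about 0.15 kg, with two flat dark steel dog-bone test pieces fixed lengthwise in it, one on each side of its handle. Origin: middle of its underside; x along its length, z up. Its two ends are alike.
- boat_full_bail (a point): Middle of that boat's handle: a straight round steel bar 10 mm thick and 40 mm long that runs along the boat's x, its axis 32 mm over the boat's underside, on two sloping legs.
- boat_empty: A second boat of the same size and handle with no test pieces in it; leave it. Origin as the other boat's. Which boat lies to the left and which to the right of the loader changes.
- notebook_1: Notebook lying flat at the left, 148 x 109 x 14 mm; leave it.
- petri_dish: Glass petri dish 60 mm across, 13 mm high, left of the metal test cell; leave it.
- vial_a: Small glass vial with a black cap, 24 mm across and 56 mm high, standing beyond the loader; leave it.
- vial_b: Small glass vial with a white cap, 24 mm across and 56 mm high, standing beyond the loader; leave it.
- tweezers: Steel tweezers lying at the right, 119 mm long; leave them.

How it is judged:
By the outcome, as a careful person would: the job done as asked, in the order asked, and still so for the second after the job is handed in, with the robot touching nothing.
It also fails if it takes over 72 s, if anything falls off the work surface, if the arm or the gripper's body presses on something with over 40 N, if the wrist force passes 120 N, or if a joint passes its speed limit or range.

## Working session

There is one attempt and no reset: what is moved stays moved. The work goes in short steps, Python scripts to look and compute and a shell command to move; the robot and the scene stay as the last step left them, time stands still between calls to the robot, and variables do not carry over. Pictures are saved under pics/ and viewed, at most 10 in all, crops included, and the job is handed in when it is done.

```bash
ls; mkdir -p pics
python3 - <<'E'
from workcell import robot,cams
import cv2,numpy as np
print(robot.get_state(), robot.grasp_offset)
for n in("scene","top"):
    cv2.imwrite(f"pics/{n}0.png",cams.read_camera(n)[:,:,::-1])
    c=cams.get_calibration(n);print(n,c)
print(cams.get_calibration("wrist"))
E
```

```text
pics
{'time_s': 0.0, 'joint_pos': array([-1.31609192e+00,  2.45806130e-01,  1.55898323e+00, -4.41739699e-05,
        1.33867121e+00, -1.74114138e-01]), 'qvel': array([ 2.81127809e-04,  5.71034022e-04, -2.10201642e-03,  9.25066312e-05,
        2.47049785e-04,  1.73279386e-04]), 'effort': array([ 8.63473324e-04, -4.15830016e+01, -3.14599299e+01,  6.84902002e-02,
        3.32056079e-02, -1.25954398e-04]), 'position': array([ 0.27010385, -0.59057837,  0.20436698]), 'ee_rot': array([-3.13974554e+00, -2.81268431e-04,  4.28828484e-01]), 'ft_force': array([-0.31240648,  0.36557872, -0.62012556]), 'wrist_torque': array([-0.0427993 , -0.0383974 , -0.04640109]), 'grasp_force': 0.0, 'grip_width': 1.001838532939515} -0.0188
scene {'K': array([[393.54506593,   0.        , 312.42571641],
       [  0.        , 393.54506593, 198.22358389],
       [  0.        ,   0.        ,   1.        ]]), 'dist': array([-0.02517067,  0.        ,  0.        ,  0.        ,  0.        ]), 'extrinsics': array([[-0.87929455,  0.31142111, -0.36035814,  0.03148114],
       [-0.47598698, -0.60104966,  0.64200911,  0.74767
[... 535 characters left out ...]
0.0795021 ,  0.99682912,  1.75853901],
       [ 0.        ,  0.        ,  0.        ,  1.        ]])}
{'K': array([[321.68351258,   0.        , 318.34613882],
       [  0.        , 321.68351258, 196.9597958 ],
       [  0.        ,   0.        ,   1.        ]]), 'dist': array([-0.01316369,  0.        ,  0.        ,  0.        ,  0.        ]), 'T_tool_cam': array([[-8.23874700e-04,  9.64163733e-01,  2.65306647e-01,
         7.76029226e-02],
       [ 9.99999438e-01,  9.71389001e-04, -4.24805826e-04,
        -1.01994897e-03],
       [-6.67298330e-04,  2.65306147e-01, -9.64163992e-01,
        -1.78848292e-01],
       [ 0.00000000e+00,  0.00000000e+00,  0.00000000e+00,
         1.00000000e+00]])}
```

View pics/top0.png

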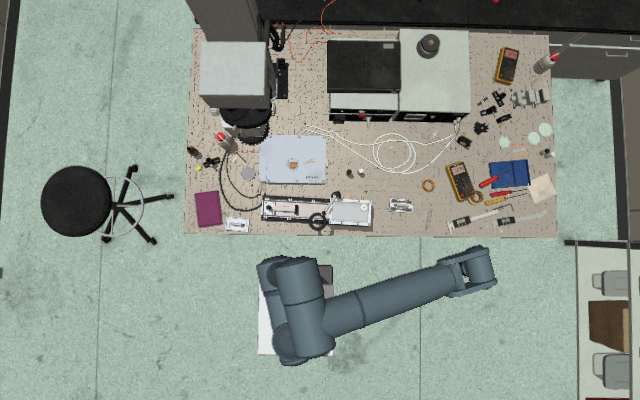

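View pics/scene0.png

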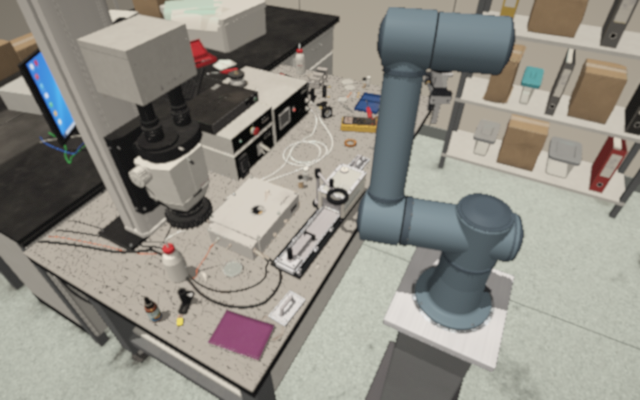

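The loader lies across the bench in the top view, with corners near (262,200) and (373,225). The boats are at about (237,225) and (401,205), and the ring is at (317,221). Next I'll zoom in.

Run:
```python
import cv2,numpy as np
a=cv2.imread("pics/top0.png")[165:240,190:430];b=cv2.imread("pics/scene0.png")[150:350,200:400]
a=cv2.resize(a,None,fx=3.3,fy=3.3,interpolation=cv2.INTER_CUBIC)
b=cv2.resize(b,None,fx=1.7,fy=1.7,interpolation=cv2.INTER_CUBIC)
o=np.zeros((600,800,3),np.uint8);o[:a.shape[0],:a.shape[1]]=a;o[250:250+b.shape[0],:b.shape[1]]=b
cv2.imwrite("pics/z.png",o)
```

```text
(no output)
```

View pics/z.png

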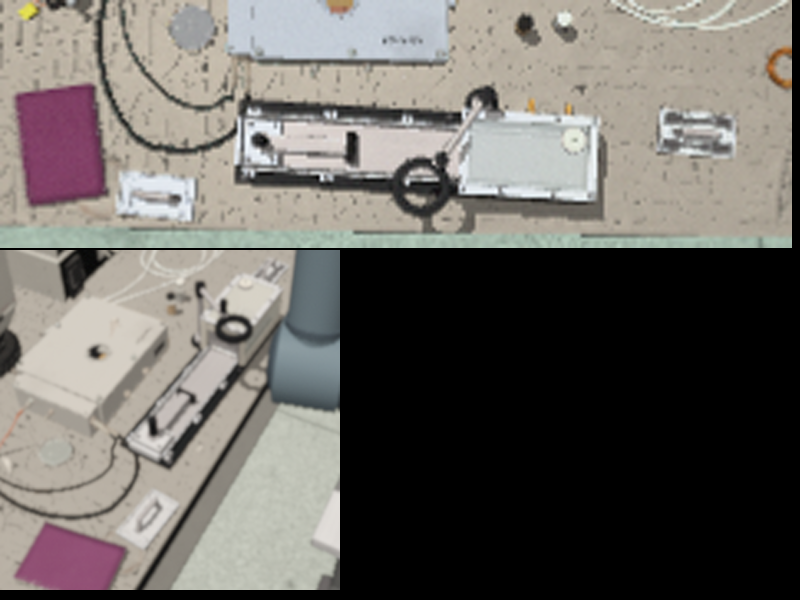

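```bash
cat > h.py <<'E'
import numpy as np,cv2
from workcell import robot,cams
from scipy.spatial.transform import Rotation as R
from scipy.optimize import least_squares
def cam(name,st=None):
    c=cams.get_calibration(name)
    if name!="wrist": return c["K"],c["dist"],c["extrinsics"]
    T=np.eye(4);T[:3,:3]=R.from_euler("xyz",st["ee_rot"]).as_matrix();T[:3,3]=st["position"]
    return c["K"],c["dist"],T@c["T_tool_cam"]
def proj(c,P):
    K,d,E=c;Ei=np.linalg.inv(E);M=np.diag([1.,-1,-1])
    return cv2.projectPoints(np.atleast_2d(P).astype(float),cv2.Rodrigues(M@Ei[:3,:3])[0],M@Ei[:3,3],K,d)[0][:,0]
def back(c,uv,z):
    K,d,E=c;p=cv2.undistortPoints(np.array(uv,float).reshape(-1,1,2),K,d)[:,0]
    r=np.c_[p[:,0],-p[:,1],-np.ones(len(p))]@E[:3,:3].T;o=E[:3,3]
    return o+r*((np.array(z)-o[2])/r[:,2])[:,None]
def L2W(l,P):
    P=np.atleast_2d(P);return np.c_[R.from_euler("z",l[2]).apply(P)+[l[0],l[1],0]]
def fitL(c,P,uv,x0=(.45,-.1,-1.6)):
    s=least_squares(lambda l:(proj(c,L2W(l,P))-uv).ravel(),x0,loss="soft_l1");return s.x,s.fun.reshape(-1,2) if s.fun.size==2*len(uv) else s.fun
def tool(st,p):  # world point -> tool frame shift (cm)
    return R.from_euler("xyz",st["ee_rot"]).inv().apply(np.array(p)-st["position"])*100
E
python3 - <<'E'
from h import *
c=cam("top");f=lambda u:np.array(u)/3.3+[190,165]-.35
P=np.array([[-185,0,77],[-65,0,30],[95,66,155],[-22,-1.5,148],[12.7,18.5,187],[-220,55,10],[-220,-55,10]])/1000
uv=f([[260,141],[355,150],[485,96],[422,187],[440,159],[240,100],[237,183]])
l,r=fitL(c,P,uv);print(l,r.round(1))
print(back(c,f([[697,133],[660,112],[736,112],[657,150],[733,155],[156,196]]),[.03,.009,.009,.009,.009,.03]))
print(L2W(l,[[.0127,.0185,.174],[.095,.066,.15],[-.185,0,.059],[0,0,0.014]]))
E
```

```text
[ 0.45297199 -0.06948453 -1.63518864] [[  0.1   0.3]
 [  0.9   0.4]
 [  1.9   1.8]
 [-10.  -11. ]
 [ -6.3  -7.4]
 [  1.1   0.1]
 [ -0.3   0.5]]
[[ 0.48663301 -0.43959613  0.03      ]
 [ 0.51462422 -0.39559314  0.009     ]
 [ 0.51601557 -0.49489844  0.009     ]
 [ 0.46509909 -0.39171435  0.009     ]
 [ 0.45993543 -0.49076839  0.009     ]
 [ 0.39594929  0.25326767  0.03      ]]
[[ 0.47061643 -0.08334865  0.174     ]
 [ 0.51272216 -0.16853461  0.15      ]
 [ 0.46487634  0.11513206  0.059     ]
 [ 0.45297199 -0.06948453  0.014     ]]
```

Run:
```python
from h import *
c=cam("top");f=lambda u:np.array(u)/3.3+[190,165]-.35
P=np.array([[-185,0,77],[-65,0,30],[95,66,155],[-220,55,10],[-220,-55,10],[172,-51,97]])/1000
uv=f([[260,141],[355,150],[485,96],[240,100],[237,183],[460,194]])[:5]
l,r=fitL(c,P[:5],uv);print(l,r.round(1))
k=back(c,f([[440,159],[422,187]]),[.187,.148]);ax=L2W(l,[.095,.066,.15])[0]
for q in k:
  d=(q-ax)[:2];print(q,np.hypot(*d),(np.arctan2(d[1],d[0])-l[2]+np.radians(150))%(2*np.pi))
st=robot.get_state();print(tool(st,[k[0][0],k[0][1],.30]),np.degrees(l[2]+np.pi-st["ee_rot"][2]))
```

```text
[ 0.45791721 -0.06682259 -1.61437889] [[-0.6  0. ]
 [ 0.3 -0.5]
 [ 0.9 -0. ]
 [ 0.1  0. ]
 [-0.7  0.5]]
[ 0.44250181 -0.10805445  0.187     ] 0.09570918631962799 0.4586202574080698
[ 0.41037398 -0.08751552  0.148     ] 0.13378641715160705 0.47666585832205044
[ 35.74454736 -36.73960524  -9.47867978] 62.93610280589044
```

```bash
R='{"ax":0,"ay":0,"az":-63,"x":35.7,"y":-36.7,"z":-11,"jaw":7}'; : ; python3 -m pendant '[{"ax":0,"ay":0,"az":-8,"x":3,"y":-3,"z":-3,"jaw":7},{"ax":0,"ay":0,"az":-16,"x":6,"y":-6,"z":-5,"jaw":7},{"ax":0,"ay":0,"az":-24,"x":9,"y":-9.5,"z":-7,"jaw":7},{"ax":0,"ay":0,"az":-32,"x":12.5,"y":-13,"z":-9,"jaw":7},{"ax":0,"ay":0,"az":-40,"x":16,"y":-16.5,"z":-11,"jaw":7},{"ax":0,"ay":0,"az":-48,"x":19.5,"y":-20,"z":-12,"jaw":7},{"ax":0,"ay":0,"az":-56,"x":23,"y":-23.5,"z":-12,"jaw":7},{"ax":0,"ay":0,"az":-63,"x":26.5,"y":-27,"z":-12,"jaw":7}]'
python3 - <<'E'
from h import *
st=robot.get_state();print(tool(st,[.4425,-.108,.30]),np.degrees(1.527-st["ee_rot"][2]))
E
```

```text
time_s: 0.9
position: [0.3971, -0.2395, 0.3258]
ee_rot: [3.141, 0.001, 1.533]
ft_force: [1.1, -0.3, -0.2]
grip_width: 0.743
grasp_force: 0.0
[13.30903026  4.03559894  2.57638742] -0.3468146084827821
```

```bash
python3 -m pendant '[{"ax":0,"ay":0,"az":0,"x":3,"y":1,"z":0.6,"jaw":7},{"ax":0,"ay":0,"az":0,"x":7,"y":2,"z":1.2,"jaw":7},{"ax":0,"ay":0,"az":0,"x":11,"y":3.2,"z":2,"jaw":7},{"ax":0,"ay":0,"az":0,"x":13.3,"y":4,"z":2.6,"jaw":7},{"ax":0,"ay":0,"az":0,"x":13.3,"y":4,"z":2.6,"jaw":7},{"ax":0,"ay":0,"az":0,"x":13.3,"y":4,"z":2.6,"jaw":7},{"ax":0,"ay":0,"az":0,"x":13.3,"y":4,"z":2.6,"jaw":7},{"ax":0,"ay":0,"az":0,"x":13.3,"y":4,"z":2.6,"jaw":7}]'
cat > snap.py <<'E'
import sys,pickle;from h import *
st=robot.get_state();im=cams.read_camera("wrist")[:,:,::-1];n=sys.argv[1]
pickle.dump(st,open(n+".pkl","wb"));cv2.imwrite(f"pics/{n}.png",im)
E
python3 snap.py w1
```

```text
time_s: 1.7
position: [0.4423, -0.1112, 0.2997]
ee_rot: [3.141, 0.0, 1.526]
ft_force: [0.2, -0.2, 1.1]
grip_width: 0.747
grasp_force: 0.0
```

View pics/w1.png

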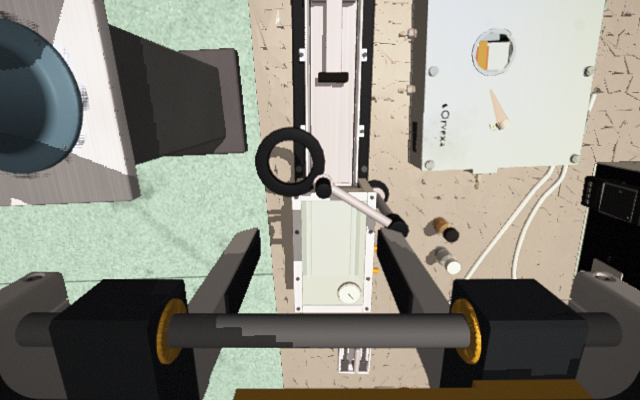

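The lamp knob top is at (323,184), the hinge cap at (397,224), the ring centre at (290,161), the rod tip at (333,77), and the box lid corners are at (294,193), (376,195), (295,312) and (372,313).

Run:
```python
from h import *;import pickle
st=pickle.load(open("w1.pkl","rb"));c=cam("wrist",st)
l=np.array([.4579,-.0668,-1.6144])
P=np.array([[-65,-20,36],[-65,20,36],[69,-51,97],[69,51,97],[237,-51,97],[237,51,97]])/1000
uv=np.array([[318,82],[348,82],[294,193],[376,195],[295,312],[372,313]],float)
print(proj(c,L2W(l,P)).round(0)); l2,r=fitL(c,P,uv,l);print(l2,r.round(1))
k=back(c,[[323,184],[290,161],[397,224]],[.187,.15,.16]);print(k)
for L in(l,l2):
  ax=L2W(L,[.095,.066,.15])[0];d=k[0]-ax;print(ax,np.hypot(*d[:2]),(np.arctan2(d[1],d[0])-L[2]+2.618)%6.283)
print(tool(st,[k[0][0],k[0][1],.159]))
```

```text
[[313.  83.]
 [344.  83.]
 [288. 195.]
 [371. 194.]
 [291. 313.]
 [366. 313.]]
[ 0.46424684 -0.06609302 -1.613813  ] [[ 0.1  0.2]
 [ 0.8  0.1]
 [-0.9  0.8]
 [ 0.2 -1.4]
 [ 0.9  0.5]
 [-1.5 -0.7]]
[[ 0.44708001 -0.10111359  0.187     ]
 [ 0.41437997 -0.08398531  0.15      ]
 [ 0.52327021 -0.15412386  0.16      ]]
[ 0.51969623 -0.16458663  0.15      ] 0.09644658121787615 0.3726788812212769
[ 0.52610047 -0.16384336  0.15      ] 0.10089230264682622 0.4194308257129782
[ 1.03660721  0.42728473 14.07114411]
```

```bash
python3 -m pendant '[{"ax":0,"ay":0,"az":0,"x":0.9,"y":0.3,"z":4,"jaw":5},{"ax":0,"ay":0,"az":0,"x":0.9,"y":0.3,"z":8,"jaw":5},{"ax":0,"ay":0,"az":0,"x":0.9,"y":0.3,"z":11,"jaw":5},{"ax":0,"ay":0,"az":0,"x":0.9,"y":0.3,"z":13,"jaw":5},{"ax":0,"ay":0,"az":0,"x":0.9,"y":0.3,"z":13.8,"jaw":4},{"ax":0,"ay":0,"az":0,"x":0.9,"y":0.3,"z":13.8,"jaw":2},{"ax":0,"ay":0,"az":0,"x":0.9,"y":0.3,"z":13.8,"jaw":0},{"ax":0,"ay":0,"az":0,"x":0.9,"y":0.3,"z":13.8,"jaw":0}]'
python3 -m pendant '[{"ax":0,"ay":0,"az":0,"x":0,"y":0,"z":0,"jaw":0},{"ax":0,"ay":0,"az":0,"x":0,"y":0,"z":0,"jaw":0},{"ax":0,"ay":0,"az":0,"x":0,"y":0,"z":0,"jaw":0},{"ax":0,"ay":0,"az":0,"x":0,"y":0,"z":0,"jaw":0},{"ax":0,"ay":0,"az":0,"x":0,"y":0,"z":0,"jaw":0},{"ax":0,"ay":0,"az":0,"x":0,"y":0,"z":0,"jaw":0},{"ax":0,"ay":0,"az":0,"x":0,"y":0,"z":0,"jaw":0},{"ax":0,"ay":0,"az":0,"x":0,"y":0,"z":0,"jaw":0}]'
python3 - <<'E'
from h import *
st=robot.get_state();ax=np.array([.526,-.164]);d=st["position"][:2]-ax;r=np.hypot(*d);a0=np.arctan2(d[1],d[0]);print(r,a0,st["wrist_torque"])
for n in range(1,9):
  a=a0+n*.1;print(tool(st,[*(ax+.0955*np.array([np.cos(a),np.sin(a)])),st["position"][2]]).round(2))
E
```

```text
time_s: 2.55
position: [0.4468, -0.1019, 0.1631]
ee_rot: [3.139, 0.001, 1.528]
ft_force: [0.3, 1.3, -0.1]
grip_width: 0.228
grasp_force: 0.0
time_s: 3.35
position: [0.447, -0.1019, 0.1628]
ee_rot: [3.138, 0.002, 1.528]
ft_force: [3.9, -2.2, 5.3]
grip_width: 0.161
grasp_force: 30.0
0.10042427192216931 2.4754608542384187 [-0.5056061  -0.61557366 -0.03991618]
[-1.09 -0.12  0.  ]
[-1.94 -0.55  0.  ]
[-2.83 -0.9   0.  ]
[-3.75 -1.16  0.  ]
[-4.69 -1.33  0.  ]
[-5.64 -1.4   0.01]
[-6.59 -1.37  0.01]
[-7.54 -1.25  0.01]
```

```bash
cat > arc.py <<'E'
from h import *;import sys
st=robot.get_state();ax=np.array([float(sys.argv[1]),float(sys.argv[2])]);d=st["position"][:2]-ax;r=np.hypot(*d);a0=np.arctan2(d[1],d[0]);print(r,a0,"lamp",a0%6.2832+1.614+2.618-6.2832)
for n in range(1,9):
  a=a0+n*.1;print(tool(st,[*(ax+.095*np.array([np.cos(a),np.sin(a)])),st["position"][2]]).round(2))
E
python3 arc.py .5218 -.1608
```

```text
0.09514475199082989 2.474625389359027 lamp 0.4234253893590276
[-0.81 -0.5  -0.  ]
[-1.65 -0.94 -0.  ]
[-2.53 -1.29  0.  ]
[-3.45 -1.54  0.  ]
[-4.38 -1.71  0.  ]
[-5.33 -1.78  0.  ]
[-6.28 -1.75  0.  ]
[-7.22 -1.64  0.01]
```

```bash
python3 -m pendant '[{"ax":0,"ay":0,"az":0,"x":-0.4,"y":-0.25,"z":0,"jaw":0},{"ax":0,"ay":0,"az":0,"x":-0.8,"y":-0.5,"z":0,"jaw":0},{"ax":0,"ay":0,"az":0,"x":-1.2,"y":-0.73,"z":0,"jaw":0},{"ax":0,"ay":0,"az":0,"x":-1.65,"y":-0.94,"z":0,"jaw":0},{"ax":0,"ay":0,"az":0,"x":-2.1,"y":-1.12,"z":0,"jaw":0},{"ax":0,"ay":0,"az":0,"x":-2.53,"y":-1.29,"z":0,"jaw":0},{"ax":0,"ay":0,"az":0,"x":-3,"y":-1.42,"z":0,"jaw":0},{"ax":0,"ay":0,"az":0,"x":-3.45,"y":-1.54,"z":0,"jaw":0}]'; python3 arc.py .5218 -.1608
```

```text
time_s: 4.15
position: [0.4319, -0.1357, 0.1629]
ee_rot: [3.133, 0.001, 1.528]
ft_force: [12.9, -1.5, -0.3]
grip_width: 0.139
grasp_force: 27.9
0.09335847849341396 2.868922357933687 lamp 0.817722357933687
[-0.9  -0.33 -0.  ]
[-1.84 -0.41 -0.  ]
[-2.79 -0.39 -0.  ]
[-3.74 -0.27  0.  ]
[-4.66 -0.07  0.  ]
[-5.56  0.23  0.01]
[-6.43  0.62  0.01]
[-7.25  1.09  0.02]
```

```bash
python3 snap.py w2
```

```text
(no output)
```

View pics/w2.png

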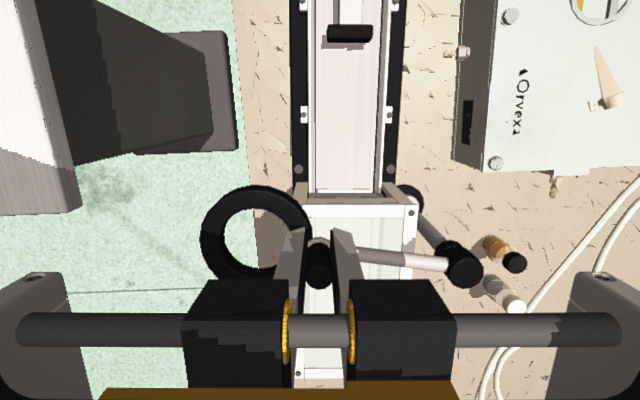

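The knob top is at about (319,262), between the fingers, and the hinge cap is at (465,262). I'll check the offset.

Run:
```python
from h import *;import pickle
st=pickle.load(open("w2.pkl","rb"));c=cam("wrist",st)
k=back(c,[[319,268],[465,262]],[.187,.165]);print(k,st["position"])
print([tool(st,q) for q in k]); print(proj(c,[*st["position"][:2],.187]))
P=np.array([[-65,-20,36],[-65,20,36],[69,-51,97],[69,51,97]])/1000
uv=np.array([[328,41],[372,41],[299,207],[418,206]],float)
l2,r=fitL(c,P,uv,[.458,-.067,-1.614]);print(l2,r.round(1),L2W(l2,[.095,.066,.15]))
```

```text
[[ 0.43176213 -0.13920058  0.187     ]
 [ 0.52041118 -0.15124508  0.165     ]] [ 0.43189063 -0.13565818  0.16285667]
[array([-0.35686429,  0.02320986, -2.41386938]), array([-1.18091692,  8.91186539, -0.13571797])]
[[318.95606016 261.94137016]]
[ 0.46462306 -0.0663332  -1.6006009 ] [[-0.7 -0.6]
 [ 1.1 -1.2]
 [-6.8  1.8]
 [ 1.8  0.8]] [[ 0.52776273 -0.16325782  0.15      ]]
```

```bash
python3 arc.py .5255 -.161
```

```text
0.096914799911199 2.8828969384730523 lamp 0.8316969384730521
[-0.98  0.03  0.  ]
[-1.93 -0.03  0.  ]
[-2.87  0.    0.  ]
[-3.82  0.13  0.01]
[-4.74  0.35  0.01]
[-5.64  0.66  0.01]
[-6.5   1.06  0.02]
[-7.31  1.54  0.02]
```

```bash
python3 -m pendant '[{"ax":0,"ay":0,"az":0,"x":-0.5,"y":0.15,"z":0,"jaw":0},{"ax":0,"ay":0,"az":0,"x":-1,"y":0.17,"z":0,"jaw":0},{"ax":0,"ay":0,"az":0,"x":-1.45,"y":0.15,"z":0,"jaw":0},{"ax":0,"ay":0,"az":0,"x":-1.93,"y":0.13,"z":0,"jaw":0},{"ax":0,"ay":0,"az":0,"x":-2.4,"y":0.15,"z":0,"jaw":0},{"ax":0,"ay":0,"az":0,"x":-2.87,"y":0.17,"z":0,"jaw":0},{"ax":0,"ay":0,"az":0,"x":-3.35,"y":0.23,"z":0,"jaw":0},{"ax":0,"ay":0,"az":0,"x":-3.82,"y":0.3,"z":0,"jaw":0}]'; python3 arc.py .5255 -.161
```

```text
time_s: 5.0
position: [0.4297, -0.173, 0.1606]
ee_rot: [-3.14, -0.002, 1.528]
ft_force: [-0.0, 0.7, -0.1]
grip_width: 0.007
grasp_force: 0.7
0.09656921378189841 -3.0171178759163615 lamp 1.2148821240836378
[-0.9   0.36 -0.  ]
[-1.8   0.65 -0.  ]
[-2.67  1.04 -0.01]
[-3.5   1.51 -0.01]
[-4.27  2.06 -0.01]
[-4.99  2.68 -0.01]
[-5.64  3.37 -0.02]
[-6.22  4.13 -0.02]
```

```bash
python3 -m pendant '[{"ax":0,"ay":0,"az":0,"x":0,"y":0,"z":-2,"jaw":0},{"ax":0,"ay":0,"az":0,"x":1,"y":0,"z":-5,"jaw":0},{"ax":0,"ay":0,"az":0,"x":4,"y":0,"z":-6,"jaw":0},{"ax":0,"ay":0,"az":0,"x":7,"y":0,"z":-6,"jaw":0},{"ax":0,"ay":0,"az":0,"x":7,"y":0,"z":-6,"jaw":0},{"ax":0,"ay":0,"az":0,"x":7,"y":0,"z":-6,"jaw":0},{"ax":0,"ay":0,"az":0,"x":7,"y":0,"z":-6,"jaw":0},{"ax":0,"ay":0,"az":0,"x":7,"y":0,"z":-6,"jaw":0}]'; python3 snap.py w3
```

```text
time_s: 5.8
position: [0.4331, -0.1042, 0.221]
ee_rot: [-3.141, -0.0, 1.527]
ft_force: [-1.5, -0.8, -0.2]
grip_width: 0.004
grasp_force: 0.0
```

View pics/w3.png

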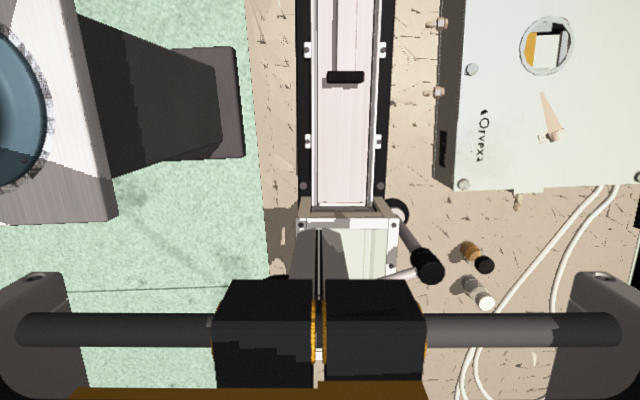

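The knob is hidden behind the fingers. The arm runs from the hinge cap at (430,265) down-left past (388,278), so I'll compute its angle from that.

Run:
```python
from h import *;import pickle
st=pickle.load(open("w3.pkl","rb"));c=cam("wrist",st)
k=back(c,[[430,266],[388,278]],[.165,.152]);print(k)
for ax in (k[0],[.5255,-.161],[.5218,-.1608]):
  d=k[1][:2]-ax[:2];a=np.arctan2(d[1],d[0]);print(a,(a%6.2832)+1.614+2.618-6.2832, ax[:2]+.095*np.array([np.cos(a),np.sin(a)]))
```

```text
[[ 0.52094197 -0.15236369  0.165     ]
 [ 0.48999934 -0.16912884  0.152     ]]
-2.6450560229030313 1.5869439770969693 [ 0.43741439 -0.1976201 ]
-2.916495825825719 1.3155041741742801 [ 0.43289661 -0.18220407]
-2.885438328218924 1.3465616717810756 [ 0.42989971 -0.18486941]
```

```bash
python3 -m pendant '[{"ax":0,"ay":0,"az":0,"x":-1.6,"y":0,"z":3.5,"jaw":0},{"ax":0,"ay":0,"az":0,"x":-1.6,"y":0,"z":5.8,"jaw":0},{"ax":0,"ay":0,"az":0,"x":-3,"y":-0.1,"z":5.8,"jaw":0},{"ax":0,"ay":0,"az":0,"x":-4.5,"y":-0.16,"z":5.8,"jaw":0},{"ax":0,"ay":0,"az":0,"x":-5.5,"y":-0.1,"z":5.8,"jaw":0},{"ax":0,"ay":0,"az":0,"x":-6.4,"y":-0.06,"z":5.8,"jaw":0},{"ax":0,"ay":0,"az":0,"x":-7.4,"y":0.18,"z":5.8,"jaw":0},{"ax":0,"ay":0,"az":0,"x":-8.3,"y":0.4,"z":5.8,"jaw":0}]'; python3 -m pendant '[{"ax":0,"ay":0,"az":0,"x":-0.4,"y":0.18,"z":0,"jaw":0},{"ax":0,"ay":0,"az":0,"x":-0.8,"y":0.38,"z":0,"jaw":0},{"ax":0,"ay":0,"az":0,"x":-1.25,"y":0.6,"z":0,"jaw":0},{"ax":0,"ay":0,"az":0,"x":-1.65,"y":0.84,"z":0,"jaw":0},{"ax":0,"ay":0,"az":0,"x":-2.05,"y":1.1,"z":0,"jaw":0},{"ax":0,"ay":0,"az":0,"x":-2.45,"y":1.4,"z":0,"jaw":0},{"ax":0,"ay":0,"az":0,"x":-2.8,"y":1.7,"z":0,"jaw":0},{"ax":0,"ay":0,"az":0,"x":-2.8,"y":1.7,"z":0,"jaw":0}]'
```

```text
time_s: 6.65
position: [0.4345, -0.1872, 0.164]
ee_rot: [3.14, -0.0, 1.528]
ft_force: [2.0, 2.0, 0.7]
grip_width: 0.003
grasp_force: 1.0
time_s: 7.45
position: [0.4501, -0.2152, 0.1634]
ee_rot: [3.141, -0.0, 1.529]
ft_force: [1.7, 2.3, -0.0]
grip_width: 0.007
grasp_force: 1.3
```

```bash
python3 -m pendant '[{"ax":0,"ay":0,"az":0,"x":0.2,"y":0,"z":-4,"jaw":0},{"ax":0,"ay":0,"az":0,"x":0.2,"y":0,"z":-8.7,"jaw":0},{"ax":0,"ay":0,"az":0,"x":-4,"y":1,"z":-9,"jaw":5},{"ax":0,"ay":0,"az":0,"x":-8.5,"y":2,"z":-9,"jaw":7},{"ax":0,"ay":0,"az":0,"x":-13,"y":3,"z":-9,"jaw":7},{"ax":0,"ay":0,"az":0,"x":-17.5,"y":4,"z":-9,"jaw":7},{"ax":0,"ay":0,"az":0,"x":-22,"y":4.5,"z":-9,"jaw":7},{"ax":0,"ay":0,"az":0,"x":-26.3,"y":5.1,"z":-9,"jaw":7}]'; python3 -m pendant '[{"ax":0,"ay":0,"az":0,"x":0,"y":0,"z":0,"jaw":5},{"ax":0,"ay":0,"az":0,"x":0,"y":0,"z":0,"jaw":5},{"ax":0,"ay":0,"az":0,"x":0,"y":0,"z":0,"jaw":5},{"ax":0,"ay":0,"az":0,"x":0,"y":0,"z":0,"jaw":5},{"ax":0,"ay":0,"az":0,"x":0,"y":0,"z":0,"jaw":5},{"ax":0,"ay":0,"az":0,"x":0,"y":0,"z":0,"jaw":5},{"ax":0,"ay":0,"az":0,"x":0,"y":0,"z":0,"jaw":5},{"ax":0,"ay":0,"az":0,"x":0,"y":0,"z":0,"jaw":5}]'; python3 snap.py w4
```

```text
time_s: 8.25
position: [0.4885, -0.4826, 0.2528]
ee_rot: [-3.139, 0.001, 1.528]
ft_force: [0.6, 0.4, 1.2]
grip_width: 0.478
grasp_force: 0.0
time_s: 9.05
position: [0.4894, -0.4799, 0.2536]
ee_rot: [3.142, 0.0, 1.529]
ft_force: [0.9, 0.0, -0.5]
grip_width: 0.529
grasp_force: 0.0
```

View pics/w4.png

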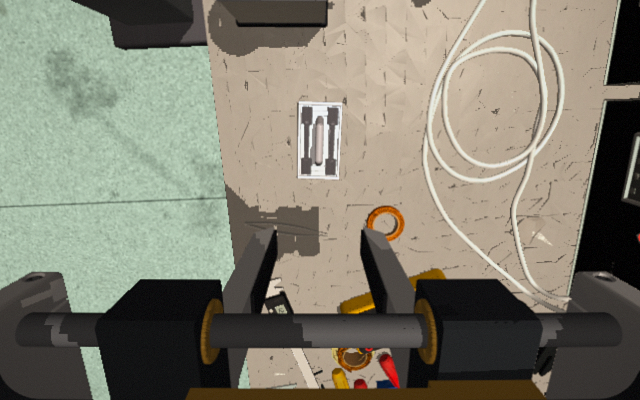

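The full boat is in view with its dog-bones. Its corners are at (299,102), (341,103), (340,179) and (297,178), and the handle runs from (320,116) to (319,164).

Run:
```python
from h import *;import pickle
st=pickle.load(open("w4.pkl","rb"));c=cam("wrist",st)
k=back(c,[[299,102],[341,103],[340,179],[297,178]],[.009]*4);print(k,k.mean(0))
b=back(c,[[320,116],[319,164]],[.037]*2);m=b.mean(0);print(b,m)
d=k[0]+k[1]-k[2]-k[3];y=np.arctan2(d[1],d[0]);print("yaw",y)
m=(k.mean(0)+m)/2
print(tool(st,[m[0],m[1],.0145]),np.degrees(st["ee_rot"][2]-y))
```

```text
[[ 0.46869229 -0.39301762  0.009     ]
 [ 0.52169979 -0.39651647  0.009     ]
 [ 0.51793511 -0.49469225  0.009     ]
 [ 0.4602434  -0.49082686  0.009     ]] [ 0.49214265 -0.4437633   0.009     ]
[[ 0.49436825 -0.41070587  0.037     ]
 [ 0.49071807 -0.46841332  0.037     ]] [ 0.49254316 -0.4395596   0.037     ]
yaw 1.50855785825196
[ 3.84119185  0.13051254 23.90603342] 1.1458877277403003
```

```bash
python3 -m pendant '[{"ax":0,"ay":0,"az":1.1,"x":3.8,"y":0.1,"z":4,"jaw":4},{"ax":0,"ay":0,"az":1.1,"x":3.8,"y":0.1,"z":8.5,"jaw":4},{"ax":0,"ay":0,"az":1.1,"x":3.8,"y":0.1,"z":13,"jaw":4},{"ax":0,"ay":0,"az":1.1,"x":3.8,"y":0.1,"z":17,"jaw":4},{"ax":0,"ay":0,"az":1.1,"x":3.8,"y":0.1,"z":20,"jaw":4},{"ax":0,"ay":0,"az":1.1,"x":3.8,"y":0.1,"z":22.5,"jaw":4},{"ax":0,"ay":0,"az":1.1,"x":3.8,"y":0.1,"z":23.8,"jaw":4},{"ax":0,"ay":0,"az":1.1,"x":3.8,"y":0.1,"z":23.8,"jaw":4}]';python3 -m pendant '[{"ax":0,"ay":0,"az":0,"x":0,"y":0,"z":0,"jaw":3},{"ax":0,"ay":0,"az":0,"x":0,"y":0,"z":0,"jaw":2},{"ax":0,"ay":0,"az":0,"x":0,"y":0,"z":0,"jaw":1.2},{"ax":0,"ay":0,"az":0,"x":0,"y":0,"z":0,"jaw":0.5},{"ax":0,"ay":0,"az":0,"x":0,"y":0,"z":0,"jaw":0},{"ax":0,"ay":0,"az":0,"x":0,"y":0,"z":0,"jaw":0},{"ax":0,"ay":0,"az":0,"x":0,"y":0,"z":0,"jaw":0},{"ax":0,"ay":0,"az":0,"x":0,"y":0,"z":0,"jaw":0}]'
```

```text
time_s: 9.9
position: [0.491, -0.4411, 0.0134]
ee_rot: [-3.139, -0.003, 1.509]
ft_force: [-0.6, 1.3, 0.3]
grip_width: 0.424
grasp_force: 0.0
time_s: 10.7
position: [0.4923, -0.4427, 0.0164]
ee_rot: [3.141, 0.001, 1.509]
ft_force: [-1.5, 1.4, 5.7]
grip_width: 0.097
grasp_force: 30.0
```

```bash
python3 -m pendant '[{"ax":0,"ay":0,"az":0,"x":0,"y":0,"z":-0.7,"jaw":0},{"ax":0,"ay":0,"az":0,"x":0,"y":0,"z":-3,"jaw":0},{"ax":0,"ay":0,"az":0,"x":0,"y":0,"z":-7,"jaw":0},{"ax":0,"ay":0,"az":0,"x":0,"y":0,"z":-11,"jaw":0},{"ax":0,"ay":0,"az":0,"x":0,"y":0,"z":-15,"jaw":0},{"ax":0,"ay":0,"az":0,"x":0,"y":0,"z":-19,"jaw":0},{"ax":0,"ay":0,"az":0,"x":0,"y":0,"z":-23,"jaw":0},{"ax":0,"ay":0,"az":0,"x":0,"y":0,"z":-25,"jaw":0}]';python3 -m pendant '[{"ax":0,"ay":0,"az":0,"x":2,"y":0,"z":-0.5,"jaw":0},{"ax":0,"ay":0,"az":0,"x":5.5,"y":-0.8,"z":-0.5,"jaw":0},{"ax":0,"ay":0,"az":0,"x":9.5,"y":-1.3,"z":-0.5,"jaw":0},{"ax":0,"ay":0,"az":0,"x":13.5,"y":-2,"z":-0.5,"jaw":0},{"ax":0,"ay":0,"az":-0.5,"x":17.5,"y":-2.5,"z":-0.5,"jaw":0},{"ax":0,"ay":0,"az":-0.8,"x":21.5,"y":-3,"z":-0.5,"jaw":0},{"ax":0,"ay":0,"az":-1.1,"x":25.5,"y":-3.5,"z":-0.5,"jaw":0},{"ax":0,"ay":0,"az":-1.1,"x":29,"y":-4,"z":-0.5,"jaw":0}]'; python3 -m pendant '[{"ax":0,"ay":0,"az":0,"x":3,"y":-0.4,"z":0,"jaw":0},{"ax":0,"ay":0,"az":0,"x":6,"y":-0.8,"z":0,"jaw":0},{"ax":0,"ay":0,"az":0,"x":8,"y":-1,"z":1,"jaw":0},{"ax":0,"ay":0,"az":0,"x":8.45,"y":-1.1,"z":4,"jaw":0},{"ax":0,"ay":0,"az":0,"x":8.45,"y":-1.1,"z":8,"jaw":0},{"ax":0,"ay":0,"az":0,"x":8.45,"y":-1.1,"z":11.5,"jaw":0},{"ax":0,"ay":0,"az":0,"x":8.45,"y":-1.1,"z":13,"jaw":0},{"ax":0,"ay":0,"az":0,"x":8.45,"y":-1.1,"z":13,"jaw":0}]'; python3 snap.py w5
python3 - <<'E'
from h import *
cv2.imwrite("pics/top5.png",cams.read_camera("top")[:,:,::-1]);cv2.imwrite("pics/sc5.png",cams.read_camera("scene")[:,:,::-1])
o=np.zeros((600,800,3),np.uint8);o[:400,:640]=cv2.imread("pics/w5.png")
a=cv2.resize(cv2.imread("pics/top5.png")[185:235,255:415],None,fx=2.5,fy=2.5);b=cv2.resize(cv2.imread("pics/sc5.png")[160:280,260:380],None,fx=1.6,fy=1.6)
o[400:400+a.shape[0],:400]=a;o[400:592,400:592]=b;cv2.imwrite("pics/c5.png",o)
E
```

```text
time_s: 11.5
position: [0.4927, -0.4429, 0.2698]
ee_rot: [3.138, 0.004, 1.509]
ft_force: [0.4, -1.0, -1.4]
grip_width: 0.097
grasp_force: 30.0
time_s: 12.3
position: [0.4692, -0.1481, 0.2698]
ee_rot: [-3.141, -0.001, 1.529]
ft_force: [0.5, -0.1, -2.5]
grip_width: 0.094
grasp_force: 30.0
time_s: 13.1
position: [0.46, -0.0643, 0.1372]
ee_rot: [-3.135, -0.002, 1.528]
ft_force: [-0.5, -0.8, -2.2]
grip_width: 0.095
grasp_force: 30.0
```

View pics/c5.png

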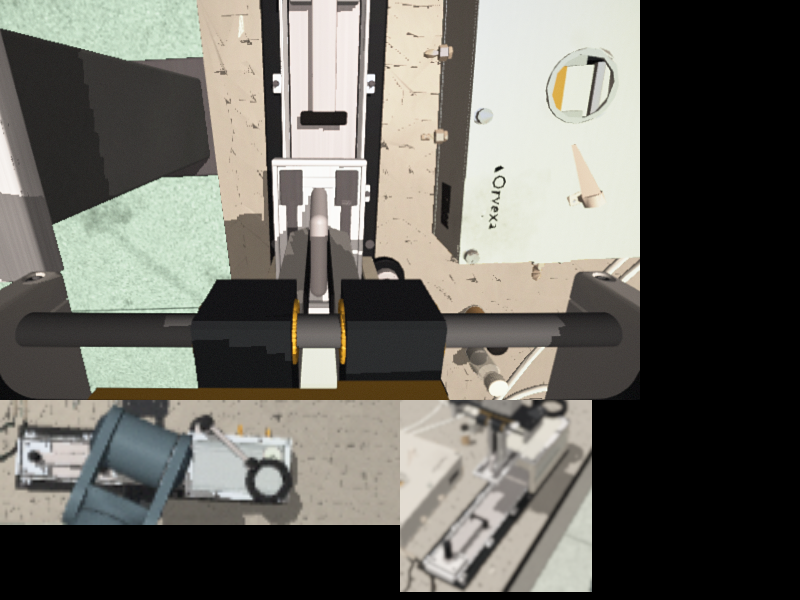

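The lamp stands over the box (ring at (268,480) in the top crop, post at (203,423), about 1.9 rad). The boat hangs straight, with its far end at (272..366,160). The rod tip is at (301..347,118). Next I'll measure the lateral offset.

Run:
```python
from h import *;import pickle
st=pickle.load(open("w5.pkl","rb"));c=cam("wrist",st)
# refine edges: print horizontal profile rows
im=cv2.imread("pics/w5.png",0).astype(int)
for r in(60,100,140):print(r,[(i,im[r,i]) for i in range(256,396,2)] if r==100 else "")
zb=st["position"][2]-.0145+.009+.0
b=back(c,[[272,160],[366,160]],[zb]*2);print("boat far end tool",[tool(st,q).round(2) for q in b])
t=back(c,[[301,113],[347,113],[301,124],[347,124]],[.036,.036,.036,.036]);print("tip",t,[tool(st,q).round(2) for q in t])
for l in([.464,-.066,-1.614],[.458,-.067,-1.614]):
  print(proj(c,L2W(l,np.array([[-65,-20,36],[-65,20,36],[-100,-55,10],[-100,55,10],[-100,-30,14],[-100,30,14]])/1e3)).round(0))
```

```text
60 
100 [(256, np.int64(193)), (258, np.int64(205)), (260, np.int64(204)), (262, np.int64(211)), (264, np.int64(61)), (266, np.int64(30)), (268, np.int64(36)), (270, np.int64(35)), (272, np.int64(36)), (274, np.int64(37)), (276, np.int64(33)), (278, np.int64(35)), (280, np.int64(28)), (282, np.int64(244)), (284, np.int64(216)), (286, np.int64(196)), (288, np.int64(175)), (290, np.int64(111)), (292, np.int64(236)), (294, np.int64(234)), (296, np.int64(232)), (298, np.int64(231)), (300, np.int64(234)), (302, np.int64(233)), (304, np.int64(233)), (306, np.int64(237)), (308, np.int64(144)), (310, np.int64(131)), (312, np.int64(166)), (314, np.int64(234)), (316, np.int64(233)), (318, np.int64(234)), (320, np.int64(233)), (322, np.int64(234)), (324, np.int64(235)), (326, np.int64(234)), (328, np.int64(236)), (330, np.int64(236)), (332, np.int64(236)), (334, np.int64(230)), (336, np.int64(235)), (338, np.int64(237)), (340, np.int64(235)), (342, np.int64(235)), (344, np.int64(239)), (346, np.int64(238)), (348, np.int64(235)), (350, np.int64(233)), (352, np.int64(235)), (354, np.int64(237)), 
[... 286 characters left out ...]
int64(68)), (384, np.int64(228)), (386, np.int64(195)), (388, np.int64(225)), (390, np.int64(225)), (392, np.int64(225)), (394, np.int64(224))]
140 
boat far end tool [array([ 4.95, -2.68,  0.58]), array([4.95, 2.74, 0.54])]
tip [[4.47865775e-01 1.10055527e-02 3.60000000e-02]
 [4.86637929e-01 9.33839542e-03 3.60000000e-02]
 [4.47348371e-01 1.94331775e-03 3.60000000e-02]
 [4.86454160e-01 2.68951597e-04 3.60000000e-02]] [array([ 7.45, -1.46, 10.15]), array([ 7.45,  2.42, 10.12]), array([ 6.54, -1.48, 10.15]), array([ 6.54,  2.44, 10.12])]
[[301. 127.]
 [347. 127.]
 [263.  86.]
 [385.  86.]
 [290.  85.]
 [358.  85.]]
[[294. 128.]
 [340. 128.]
 [257.  87.]
 [378.  87.]
 [284.  87.]
 [351.  87.]]
```

```bash
python3 -m pendant '[{"ax":0,"ay":0,"az":0,"x":-0.4,"y":0.45,"z":2,"jaw":0},{"ax":0,"ay":0,"az":0,"x":-0.4,"y":0.45,"z":5,"jaw":0},{"ax":0,"ay":0,"az":0,"x":-0.4,"y":0.45,"z":7.5,"jaw":0},{"ax":0,"ay":0,"az":0,"x":-0.4,"y":0.45,"z":8.8,"jaw":0},{"ax":0,"ay":0,"az":0,"x":-0.4,"y":0.45,"z":9.4,"jaw":0},{"ax":0,"ay":0,"az":0,"x":-0.4,"y":0.45,"z":9.6,"jaw":0},{"ax":0,"ay":0,"az":0,"x":-0.4,"y":0.45,"z":9.6,"jaw":0},{"ax":0,"ay":0,"az":0,"x":-0.4,"y":0.45,"z":9.6,"jaw":0}]'; python3 snap.py w6
```

```text
time_s: 14.05
position: [0.4679, -0.07, 0.0457]
ee_rot: [3.139, 0.001, 1.528]
ft_force: [-0.5, -0.3, -1.8]
grip_width: 0.096
grasp_force: 30.0
```

View pics/w6.png

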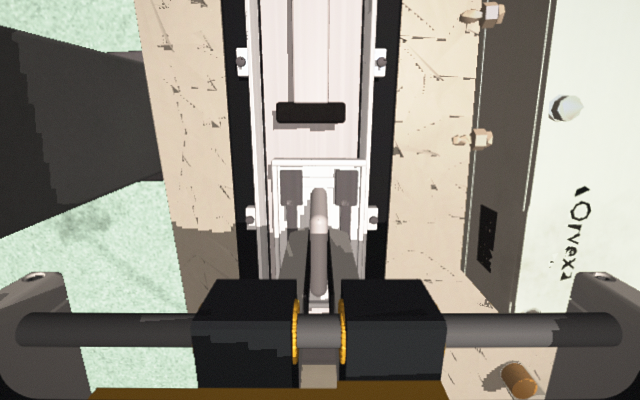

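The rod tip is centred at column 311 and the boat at 319, so the boat is about 4 mm too far right. I'll correct that and lower.

```bash
python3 -m pendant '[{"ax":0,"ay":0,"az":0,"x":0,"y":-0.2,"z":0,"jaw":0},{"ax":0,"ay":0,"az":0,"x":0,"y":-0.42,"z":0,"jaw":0},{"ax":0,"ay":0,"az":0,"x":0,"y":-0.42,"z":0.3,"jaw":0},{"ax":0,"ay":0,"az":0,"x":0,"y":-0.42,"z":0.7,"jaw":0},{"ax":0,"ay":0,"az":0,"x":0,"y":-0.42,"z":1,"jaw":0},{"ax":0,"ay":0,"az":0,"x":0,"y":-0.42,"z":1.2,"jaw":0},{"ax":0,"ay":0,"az":0,"x":0,"y":-0.42,"z":1.3,"jaw":0},{"ax":0,"ay":0,"az":0,"x":0,"y":-0.42,"z":1.3,"jaw":0}]'
python3 - <<'E'
from h import *
s=robot.get_state();print(s["position"],s["ft_force"],s["wrist_torque"])
E
```

```text
time_s: 14.9
position: [0.4626, -0.0694, 0.0312]
ee_rot: [-3.141, -0.0, 1.528]
ft_force: [0.5, -0.2, -1.6]
grip_width: 0.09
grasp_force: 30.0
[ 0.46256255 -0.0693514   0.03121345] [ 0.51374968 -0.16319137 -1.58444   ] [-0.03481233 -0.03998169 -0.0078592 ]
```

Not in contact yet (still bearing its weight), so I'll lower in small steps.

```bash
python3 -m pendant '[{"ax":0,"ay":0,"az":0,"x":0,"y":0,"z":0.1,"jaw":0},{"ax":0,"ay":0,"az":0,"x":0,"y":0,"z":0.2,"jaw":0},{"ax":0,"ay":0,"az":0,"x":0,"y":0,"z":0.25,"jaw":0},{"ax":0,"ay":0,"az":0,"x":0,"y":0,"z":0.25,"jaw":0},{"ax":0,"ay":0,"az":0,"x":0,"y":0,"z":0.25,"jaw":0},{"ax":0,"ay":0,"az":0,"x":0,"y":0,"z":0.25,"jaw":0},{"ax":0,"ay":0,"az":0,"x":0,"y":0,"z":0.25,"jaw":0},{"ax":0,"ay":0,"az":0,"x":0,"y":0,"z":0.25,"jaw":0}]'
```

```text
time_s: 15.7
position: [0.4629, -0.0695, 0.0304]
ee_rot: [-3.141, -0.0, 1.529]
ft_force: [-5.9, 1.6, 11.6]
grip_width: 0.097
grasp_force: 30.0
```

```bash
python3 -m pendant '[{"ax":0,"ay":0,"az":0,"x":0,"y":0,"z":-0.1,"jaw":0},{"ax":0,"ay":0,"az":0,"x":0,"y":0,"z":-0.1,"jaw":1},{"ax":0,"ay":0,"az":0,"x":0,"y":0,"z":-0.1,"jaw":1.6},{"ax":0,"ay":0,"az":0,"x":0,"y":0,"z":-0.1,"jaw":2.2},{"ax":0,"ay":0,"az":0,"x":0,"y":0,"z":-0.1,"jaw":2.8},{"ax":0,"ay":0,"az":0,"x":0,"y":0,"z":-0.1,"jaw":3},{"ax":0,"ay":0,"az":0,"x":0,"y":0,"z":-0.1,"jaw":3},{"ax":0,"ay":0,"az":0,"x":0,"y":0,"z":-0.1,"jaw":3}]';python3 -m pendant '[{"ax":0,"ay":0,"az":0,"x":0,"y":0,"z":-1,"jaw":3},{"ax":0,"ay":0,"az":0,"x":0,"y":0,"z":-3,"jaw":3},{"ax":0,"ay":0,"az":0,"x":0,"y":0,"z":-6,"jaw":3},{"ax":0,"ay":0,"az":0,"x":0,"y":0,"z":-9,"jaw":4},{"ax":0,"ay":0,"az":0,"x":4,"y":0,"z":-12,"jaw":5},{"ax":0,"ay":0,"az":0,"x":8,"y":0,"z":-12,"jaw":5},{"ax":0,"ay":0,"az":0,"x":11,"y":0,"z":-12,"jaw":5},{"ax":0,"ay":0,"az":0,"x":11,"y":0,"z":-12,"jaw":5}]'
python3 -m pendant '[{"ax":0,"ay":0,"az":0,"x":0,"y":0,"z":0,"jaw":5},{"ax":0,"ay":0,"az":0,"x":0,"y":0,"z":0,"jaw":5},{"ax":0,"ay":0,"az":0,"x":0,"y":0,"z":0,"jaw":5},{"ax":0,"ay":0,"az":0,"x":0,"y":0,"z":0,"jaw":5},{"ax":0,"ay":0,"az":0,"x":0,"y":0,"z":0,"jaw":5},{"ax":0,"ay":0,"az":0,"x":0,"y":0,"z":0,"jaw":5},{"ax":0,"ay":0,"az":0,"x":0,"y":0,"z":0,"jaw":5},{"ax":0,"ay":0,"az":0,"x":0,"y":0,"z":0,"jaw":5}]';python3 snap.py w7
```

```text
time_s: 16.5
position: [0.4626, -0.0694, 0.0299]
ee_rot: [-3.141, -0.0, 1.528]
ft_force: [0.5, -0.3, -0.0]
grip_width: 0.319
grasp_force: 0.0
time_s: 17.3
position: [0.4673, 0.043, 0.151]
ee_rot: [3.14, -0.0, 1.533]
ft_force: [-0.3, -0.3, -0.5]
grip_width: 0.536
grasp_force: 0.0
time_s: 18.1
position: [0.4673, 0.0405, 0.1499]
ee_rot: [-3.142, -0.0, 1.528]
ft_force: [-0.7, -0.2, -0.8]
grip_width: 0.533
grasp_force: 0.0
```

View pics/w7.png

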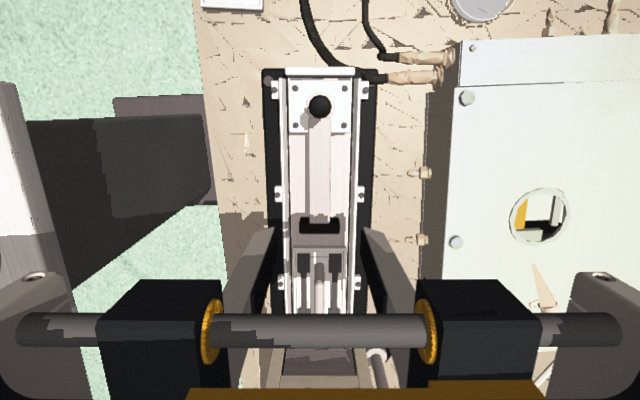

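The boat lies straight between the rails and the rod tip is clear of it. The pusher knob is at (319.5,106).

Run:
```python
from h import *;import pickle
st=pickle.load(open("w7.pkl","rb"));c=cam("wrist",st)
k=back(c,[[319.5,106]],[.077]);print(k,tool(st,k[0]),L2W([.464,-.066,-1.614],[-.185,0,.059]))
t=back(c,[[299,233],[340,233]],[.030]);print(t);e=back(c,[[293,249],[348,249]],[.023]);print(e)
```

```text
[[0.47157943 0.12031496 0.077     ]] [7.99704296 0.08671184 7.28971502] [[0.47199019 0.11882737 0.059     ]]
[[ 4.46250970e-01  3.45996052e-05  3.00000000e-02]
 [ 4.86980276e-01 -1.73883333e-03  3.00000000e-02]]
[[ 0.43843889 -0.02013807  0.023     ]
 [ 0.49517252 -0.0226106   0.023     ]]
```

```bash
python3 -m pendant '[{"ax":0,"ay":0,"az":0,"x":4,"y":0.1,"z":0,"jaw":5},{"ax":0,"ay":0,"az":0,"x":7.9,"y":0.1,"z":0,"jaw":5},{"ax":0,"ay":0,"az":0,"x":7.9,"y":0.1,"z":3,"jaw":5},{"ax":0,"ay":0,"az":0,"x":7.9,"y":0.1,"z":6,"jaw":5},{"ax":0,"ay":0,"az":0,"x":7.9,"y":0.1,"z":9,"jaw":5},{"ax":0,"ay":0,"az":0,"x":7.9,"y":0.1,"z":10.8,"jaw":5},{"ax":0,"ay":0,"az":0,"x":7.9,"y":0.1,"z":10.8,"jaw":5},{"ax":0,"ay":0,"az":0,"x":7.9,"y":0.1,"z":10.8,"jaw":3}]';python3 -m pendant '[{"ax":0,"ay":0,"az":0,"x":0,"y":0,"z":0,"jaw":2},{"ax":0,"ay":0,"az":0,"x":0,"y":0,"z":0,"jaw":1},{"ax":0,"ay":0,"az":0,"x":0,"y":0,"z":0,"jaw":0},{"ax":0,"ay":0,"az":0,"x":0,"y":0,"z":0,"jaw":0},{"ax":0,"ay":0,"az":0,"x":0,"y":0,"z":0,"jaw":0},{"ax":0,"ay":0,"az":0,"x":0,"y":0,"z":0,"jaw":0},{"ax":0,"ay":0,"az":0,"x":0,"y":0,"z":0,"jaw":0},{"ax":0,"ay":0,"az":0,"x":0,"y":0,"z":0,"jaw":0}]'
python3 - <<'E'
from h import *
s=robot.get_state();print(s["position"],s["ee_rot"],s["ft_force"]);
p=s["position"].copy();d=np.array([np.cos(-1.614),np.sin(-1.614),0]);print(tool(s,p+.183*d))
E
```

```text
time_s: 18.95
position: [0.4719, 0.1194, 0.0423]
ee_rot: [3.142, -0.0, 1.528]
ft_force: [1.1, -0.8, 0.1]
grip_width: 0.483
grasp_force: 0.0
time_s: 19.75
position: [0.4717, 0.1194, 0.0427]
ee_rot: [-3.141, 0.0, 1.528]
ft_force: [-3.8, -1.5, 5.4]
grip_width: 0.188
grasp_force: 30.0
[0.47167872 0.11942373 0.04270722] [-3.14120469e+00  8.28919244e-05  1.52847129e+00] [-3.78152507 -1.48414715  5.39911699]
[-1.82999929e+01 -1.60785066e-02  1.52315959e-03]
```

```bash
python3 -m pendant '[{"ax":0,"ay":0,"az":0,"x":-0.4,"y":0,"z":0,"jaw":0},{"ax":0,"ay":0,"az":0,"x":-0.9,"y":0,"z":0,"jaw":0},{"ax":0,"ay":0,"az":0,"x":-1.5,"y":0,"z":0,"jaw":0},{"ax":0,"ay":0,"az":0,"x":-2.1,"y":0,"z":0,"jaw":0},{"ax":0,"ay":0,"az":0,"x":-2.7,"y":0,"z":0,"jaw":0},{"ax":0,"ay":0,"az":0,"x":-3.3,"y":0,"z":0,"jaw":0},{"ax":0,"ay":0,"az":0,"x":-3.9,"y":0,"z":0,"jaw":0},{"ax":0,"ay":0,"az":0,"x":-4.5,"y":0,"z":0,"jaw":0}]';python3 -m pendant '[{"ax":0,"ay":0,"az":0,"x":-0.6,"y":0,"z":0,"jaw":0},{"ax":0,"ay":0,"az":0,"x":-1.2,"y":0,"z":0,"jaw":0},{"ax":0,"ay":0,"az":0,"x":-1.8,"y":0,"z":0,"jaw":0},{"ax":0,"ay":0,"az":0,"x":-2.4,"y":0,"z":0,"jaw":0},{"ax":0,"ay":0,"az":0,"x":-3,"y":0,"z":0,"jaw":0},{"ax":0,"ay":0,"az":0,"x":-3.6,"y":0,"z":0,"jaw":0},{"ax":0,"ay":0,"az":0,"x":-4.2,"y":0,"z":0,"jaw":0},{"ax":0,"ay":0,"az":0,"x":-4.8,"y":0,"z":0,"jaw":0}]'
```

```text
time_s: 20.55
position: [0.4697, 0.075, 0.0427]
ee_rot: [-3.141, -0.002, 1.528]
ft_force: [-4.0, 3.2, 7.2]
grip_width: 0.185
grasp_force: 30.0
time_s: 21.35
position: [0.4675, 0.0275, 0.0427]
ee_rot: [-3.141, -0.003, 1.528]
ft_force: [-3.4, 6.7, 7.6]
grip_width: 0.185
grasp_force: 30.0
```

```bash
python3 -m pendant '[{"ax":0,"ay":0,"az":0,"x":-0.6,"y":0,"z":0,"jaw":0},{"ax":0,"ay":0,"az":0,"x":-1.2,"y":0,"z":0,"jaw":0},{"ax":0,"ay":0,"az":0,"x":-1.8,"y":0,"z":0,"jaw":0},{"ax":0,"ay":0,"az":0,"x":-2.4,"y":0,"z":0,"jaw":0},{"ax":0,"ay":0,"az":0,"x":-3,"y":0,"z":0,"jaw":0},{"ax":0,"ay":0,"az":0,"x":-3.6,"y":0,"z":0,"jaw":0},{"ax":0,"ay":0,"az":0,"x":-4.2,"y":0,"z":0,"jaw":0},{"ax":0,"ay":0,"az":0,"x":-4.8,"y":0,"z":0,"jaw":0}]';python3 -m pendant '[{"ax":0,"ay":0,"az":0,"x":-0.6,"y":0,"z":0,"jaw":0},{"ax":0,"ay":0,"az":0,"x":-1.2,"y":0,"z":0,"jaw":0},{"ax":0,"ay":0,"az":0,"x":-1.8,"y":0,"z":0,"jaw":0},{"ax":0,"ay":0,"az":0,"x":-2.4,"y":0,"z":0,"jaw":0},{"ax":0,"ay":0,"az":0,"x":-3,"y":0,"z":0,"jaw":0},{"ax":0,"ay":0,"az":0,"x":-3.5,"y":0,"z":0,"jaw":0},{"ax":0,"ay":0,"az":0,"x":-3.9,"y":0,"z":0,"jaw":0},{"ax":0,"ay":0,"az":0,"x":-4.1,"y":0,"z":0,"jaw":0}]'
```

```text
time_s: 22.15
position: [0.4656, -0.018, 0.042]
ee_rot: [3.142, -0.007, 1.527]
ft_force: [1.2, -0.1, -0.2]
grip_width: 0.134
grasp_force: 0.0
time_s: 22.95
position: [0.464, -0.0629, 0.0419]
ee_rot: [3.142, 0.0, 1.528]
ft_force: [-0.1, -0.2, 1.1]
grip_width: 0.007
grasp_force: 0.0
```

```bash
python3 -m pendant '[{"ax":0,"ay":0,"az":0,"x":0,"y":0,"z":-4,"jaw":0},{"ax":0,"ay":0,"az":0,"x":0,"y":0,"z":-6,"jaw":0},{"ax":0,"ay":0,"az":0,"x":4,"y":0,"z":-6,"jaw":0},{"ax":0,"ay":0,"az":0,"x":8,"y":0,"z":-6,"jaw":0},{"ax":0,"ay":0,"az":0,"x":12.3,"y":0,"z":-6,"jaw":0},{"ax":0,"ay":0,"az":0,"x":12.3,"y":0,"z":-6,"jaw":0},{"ax":0,"ay":0,"az":0,"x":12.3,"y":0,"z":-3,"jaw":0},{"ax":0,"ay":0,"az":0,"x":12.3,"y":0,"z":0,"jaw":0}]';python3 -m pendant '[{"ax":0,"ay":0,"az":0,"x":-0.5,"y":0,"z":0,"jaw":0},{"ax":0,"ay":0,"az":0,"x":-1,"y":0,"z":0,"jaw":0},{"ax":0,"ay":0,"az":0,"x":-1.5,"y":0,"z":0,"jaw":0},{"ax":0,"ay":0,"az":0,"x":-2,"y":0,"z":0,"jaw":0},{"ax":0,"ay":0,"az":0,"x":-2.5,"y":0,"z":0,"jaw":0},{"ax":0,"ay":0,"az":0,"x":-3,"y":0,"z":0,"jaw":0},{"ax":0,"ay":0,"az":0,"x":-3.5,"y":0,"z":0,"jaw":0},{"ax":0,"ay":0,"az":0,"x":-4,"y":0,"z":0,"jaw":0}]'
```

```text
time_s: 23.75
position: [0.4703, 0.0604, 0.0422]
ee_rot: [3.138, 0.0, 1.529]
ft_force: [0.3, -0.5, -1.0]
grip_width: 0.009
grasp_force: 0.0
time_s: 24.55
position: [0.4675, 0.02, 0.042]
ee_rot: [3.141, 0.0, 1.528]
ft_force: [0.2, -0.1, 0.5]
grip_width: 0.005
grasp_force: 0.0
```

```bash
python3 -m pendant '[{"ax":0,"ay":0,"az":0,"x":-0.4,"y":0,"z":0,"jaw":0},{"ax":0,"ay":0,"az":0,"x":-0.8,"y":0,"z":0,"jaw":0},{"ax":0,"ay":0,"az":0,"x":-1.2,"y":0,"z":0,"jaw":0},{"ax":0,"ay":0,"az":0,"x":-1.6,"y":0,"z":0,"jaw":0},{"ax":0,"ay":0,"az":0,"x":-2,"y":0,"z":0,"jaw":0},{"ax":0,"ay":0,"az":0,"x":-2.4,"y":0,"z":0,"jaw":0},{"ax":0,"ay":0,"az":0,"x":-2.8,"y":0,"z":0,"jaw":0},{"ax":0,"ay":0,"az":0,"x":-3.2,"y":0,"z":0,"jaw":0}]'
```

```text
time_s: 25.35
position: [0.466, -0.0118, 0.0419]
ee_rot: [-3.141, -0.0, 1.528]
ft_force: [-0.6, 4.6, 1.4]
grip_width: 0.005
grasp_force: 2.1
```

```bash
python3 -m pendant '[{"ax":0,"ay":0,"az":0,"x":-0.4,"y":0,"z":0,"jaw":0},{"ax":0,"ay":0,"az":0,"x":-0.8,"y":0,"z":0,"jaw":0},{"ax":0,"ay":0,"az":0,"x":-1.2,"y":0,"z":0,"jaw":0},{"ax":0,"ay":0,"az":0,"x":-1.6,"y":0,"z":0,"jaw":0},{"ax":0,"ay":0,"az":0,"x":-2,"y":0,"z":0,"jaw":0},{"ax":0,"ay":0,"az":0,"x":-2.4,"y":0,"z":0,"jaw":0},{"ax":0,"ay":0,"az":0,"x":-2.7,"y":0,"z":0,"jaw":0},{"ax":0,"ay":0,"az":0,"x":-3,"y":0,"z":0,"jaw":0}]'
```

```text
time_s: 26.15
position: [0.4647, -0.0414, 0.0419]
ee_rot: [-3.141, -0.001, 1.528]
ft_force: [-0.3, 4.8, 1.5]
grip_width: 0.003
grasp_force: 2.3
```

```bash
python3 -m pendant '[{"ax":0,"ay":0,"az":0,"x":-0.1,"y":0,"z":0,"jaw":0},{"ax":0,"ay":0,"az":0,"x":-0.2,"y":0,"z":0,"jaw":0},{"ax":0,"ay":0,"az":0,"x":-0.3,"y":0,"z":0,"jaw":0},{"ax":0,"ay":0,"az":0,"x":-0.4,"y":0,"z":0,"jaw":0},{"ax":0,"ay":0,"az":0,"x":-0.5,"y":0,"z":0,"jaw":0},{"ax":0,"ay":0,"az":0,"x":-0.6,"y":0,"z":0,"jaw":0},{"ax":0,"ay":0,"az":0,"x":-0.65,"y":0,"z":0,"jaw":0},{"ax":0,"ay":0,"az":0,"x":-0.7,"y":0,"z":0,"jaw":0}]'
```

```text
time_s: 26.95
position: [0.4645, -0.0455, 0.0419]
ee_rot: [-3.141, -0.007, 1.527]
ft_force: [1.3, 19.0, 5.4]
grip_width: 0.006
grasp_force: 9.3
```

```bash
python3 -m pendant '[{"ax":0,"ay":0,"az":0,"x":0.6,"y":0,"z":0,"jaw":0},{"ax":0,"ay":0,"az":0,"x":0.6,"y":0,"z":-3,"jaw":0},{"ax":0,"ay":0,"az":0,"x":0.6,"y":0,"z":-6,"jaw":0},{"ax":0,"ay":0,"az":0,"x":-2,"y":0,"z":-6,"jaw":0},{"ax":0,"ay":0,"az":0,"x":-4.6,"y":0,"z":-6,"jaw":0},{"ax":0,"ay":0,"az":0,"x":-4.6,"y":0,"z":-6,"jaw":0},{"ax":0,"ay":0,"az":0,"x":-4.6,"y":0,"z":-3,"jaw":0},{"ax":0,"ay":0,"az":0,"x":-4.6,"y":0,"z":0,"jaw":0}]';python3 -m pendant '[{"ax":0,"ay":0,"az":0,"x":0.4,"y":0,"z":0,"jaw":0},{"ax":0,"ay":0,"az":0,"x":0.8,"y":0,"z":0,"jaw":0},{"ax":0,"ay":0,"az":0,"x":1.2,"y":0,"z":0,"jaw":0},{"ax":0,"ay":0,"az":0,"x":1.7,"y":0,"z":0,"jaw":0},{"ax":0,"ay":0,"az":0,"x":2.2,"y":0,"z":0,"jaw":0},{"ax":0,"ay":0,"az":0,"x":2.8,"y":0,"z":0,"jaw":0},{"ax":0,"ay":0,"az":0,"x":3.4,"y":0,"z":0,"jaw":0},{"ax":0,"ay":0,"az":0,"x":4,"y":0,"z":0,"jaw":0}]'
```

```text
time_s: 27.75
position: [0.4636, -0.095, 0.042]
ee_rot: [3.139, 0.002, 1.528]
ft_force: [-0.2, 0.2, 0.2]
grip_width: 0.004
grasp_force: 0.0
time_s: 28.55
position: [0.4645, -0.0539, 0.0422]
ee_rot: [3.141, 0.0, 1.528]
ft_force: [-0.3, -0.8, 0.3]
grip_width: 0.005
grasp_force: 0.5
```

```bash
python3 -m pendant '[{"ax":0,"ay":0,"az":0,"x":0.9,"y":0,"z":0,"jaw":0},{"ax":0,"ay":0,"az":0,"x":1.8,"y":0,"z":0,"jaw":0},{"ax":0,"ay":0,"az":0,"x":2.7,"y":0,"z":0,"jaw":0},{"ax":0,"ay":0,"az":0,"x":3.6,"y":0,"z":0,"jaw":0},{"ax":0,"ay":0,"az":0,"x":4.5,"y":0,"z":0,"jaw":0},{"ax":0,"ay":0,"az":0,"x":5.4,"y":0,"z":0,"jaw":0},{"ax":0,"ay":0,"az":0,"x":6.3,"y":0,"z":0,"jaw":0},{"ax":0,"ay":0,"az":0,"x":7.2,"y":0,"z":0,"jaw":0}]';python3 -m pendant '[{"ax":0,"ay":0,"az":0,"x":0.9,"y":0,"z":0,"jaw":0},{"ax":0,"ay":0,"az":0,"x":1.8,"y":0,"z":0,"jaw":0},{"ax":0,"ay":0,"az":0,"x":2.7,"y":0,"z":0,"jaw":0},{"ax":0,"ay":0,"az":0,"x":3.6,"y":0,"z":0,"jaw":0},{"ax":0,"ay":0,"az":0,"x":4.5,"y":0,"z":0,"jaw":0},{"ax":0,"ay":0,"az":0,"x":5.4,"y":0,"z":0,"jaw":0},{"ax":0,"ay":0,"az":0,"x":6.3,"y":0,"z":0,"jaw":0},{"ax":0,"ay":0,"az":0,"x":7.2,"y":0,"z":0,"jaw":0}]'
```

```text
time_s: 29.35
position: [0.4674, 0.0182, 0.0419]
ee_rot: [-3.142, 0.0, 1.528]
ft_force: [-0.1, -2.0, 0.2]
grip_width: 0.004
grasp_force: 0.9
time_s: 30.15
position: [0.4704, 0.0901, 0.0419]
ee_rot: [-3.142, 0.0, 1.528]
ft_force: [1.9, -2.0, 0.4]
grip_width: 0.002
grasp_force: 0.9
```

```bash
python3 -m pendant '[{"ax":0,"ay":0,"az":0,"x":0.2,"y":0,"z":0,"jaw":0},{"ax":0,"ay":0,"az":0,"x":0.4,"y":0,"z":0,"jaw":0},{"ax":0,"ay":0,"az":0,"x":0.6,"y":0,"z":0,"jaw":0},{"ax":0,"ay":0,"az":0,"x":0.8,"y":0,"z":0,"jaw":0},{"ax":0,"ay":0,"az":0,"x":1,"y":0,"z":0,"jaw":0},{"ax":0,"ay":0,"az":0,"x":1.2,"y":0,"z":0,"jaw":0},{"ax":0,"ay":0,"az":0,"x":1.3,"y":0,"z":0,"jaw":0},{"ax":0,"ay":0,"az":0,"x":1.4,"y":0,"z":0,"jaw":0}]'
```

```text
time_s: 30.95
position: [0.4708, 0.1015, 0.0419]
ee_rot: [-3.141, 0.005, 1.53]
ft_force: [-2.2, -14.6, 2.3]
grip_width: 0.002
grasp_force: 6.9
```

```bash
python3 -m pendant '[{"ax":0,"ay":0,"az":0,"x":-1,"y":0,"z":0,"jaw":0},{"ax":0,"ay":0,"az":0,"x":-1,"y":0,"z":-3,"jaw":0},{"ax":0,"ay":0,"az":0,"x":-1,"y":0,"z":-7,"jaw":0},{"ax":0,"ay":0,"az":0,"x":-3,"y":0,"z":-11,"jaw":0},{"ax":0,"ay":0,"az":0,"x":-6.5,"y":0,"z":-11,"jaw":2},{"ax":0,"ay":0,"az":0,"x":-6.5,"y":0,"z":-11,"jaw":5},{"ax":0,"ay":0,"az":0,"x":-6.5,"y":0,"z":-11,"jaw":5},{"ax":0,"ay":0,"az":0,"x":-6.5,"y":0,"z":-11,"jaw":5}]'; python3 snap.py w8
python3 - <<'E'
import cv2
for n in("w7","w8"):
    g=cv2.imread(f"pics/{n}.png",0);print(n)
    for r in range(90,312,8 ):print(r,g[r,284:358:4].tolist())
E
```

```text
time_s: 31.75
position: [0.4676, 0.0391, 0.151]
ee_rot: [-3.14, -0.001, 1.529]
ft_force: [0.0, -0.3, -0.1]
grip_width: 0.311
grasp_force: 0.0
w7
90 [198, 192, 238, 117, 252, 252, 252, 252, 252, 252, 252, 252, 252, 252, 254, 105, 254, 68, 143]
98 [202, 178, 252, 252, 252, 252, 243, 118, 42, 56, 51, 201, 252, 252, 252, 252, 252, 71, 138]
106 [204, 130, 252, 252, 252, 252, 154, 36, 42, 46, 45, 45, 249, 252, 252, 252, 252, 56, 143]
114 [205, 116, 252, 252, 244, 171, 136, 37, 30, 32, 28, 133, 236, 252, 252, 252, 252, 61, 156]
122 [203, 105, 254, 209, 189, 173, 136, 135, 132, 238, 240, 239, 252, 252, 254, 210, 253, 70, 171]
130 [206, 87, 253, 253, 253, 240, 155, 237, 236, 235, 239, 237, 253, 253, 253, 254, 253, 86, 180]
138 [202, 115, 241, 241, 238, 238, 150, 235, 235, 234, 237, 237, 246, 244, 246, 244, 247, 110, 201]
146 [205, 78, 240, 241, 240, 238, 148, 235, 233, 234, 236, 236, 245, 243, 246, 245, 248, 138, 232]
154 [209, 83, 241, 240, 240, 240, 148, 234, 233, 233, 236, 234, 245, 243, 246, 244, 248, 136, 251]
162 [216, 63, 241, 240, 239, 238, 146, 234, 233, 233, 235, 233, 244, 243, 245,
[... 3762 characters left out ...]
5, 129, 125, 126, 127, 124, 9, 14, 90, 88]
258 [81, 12, 12, 125, 126, 233, 231, 232, 125, 124, 127, 126, 124, 127, 127, 17, 9, 57, 87]
266 [14, 11, 47, 127, 128, 125, 126, 124, 128, 124, 127, 122, 125, 126, 121, 202, 12, 11, 89]
274 [12, 15, 201, 204, 203, 230, 230, 231, 136, 123, 128, 121, 123, 126, 123, 239, 8, 6, 76]
282 [9, 10, 202, 229, 230, 230, 230, 231, 233, 232, 235, 230, 230, 233, 230, 235, 6, 10, 18]
290 [7, 57, 161, 230, 230, 229, 229, 231, 233, 231, 235, 228, 232, 233, 230, 237, 105, 9, 10]
298 [9, 196, 123, 228, 228, 230, 229, 231, 232, 232, 235, 229, 230, 233, 231, 236, 135, 10, 17]
306 [2, 202, 106, 230, 228, 230, 229, 231, 233, 231, 236, 229, 231, 232, 230, 231, 138, 32, 19]
```

The bed is empty, and the rod tip and knob are back at their home pixels. Both end stops showed up in the wrist force.

```bash
python3 -c "
from workcell import sign_off;print(sign_off())"
```

```text
the job is handed in; nothing more can be done
None
```

I swung the ring light over the box, set the full boat on the bed, pushed the rod fully in, drew it fully back and handed the job in; the bed is clear and the rod is home, but I did not see the flap shut or the boat inside the box.

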